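Slide a panel off the sled into the empty rack bay

TASK

The wooden sled carries a thin plywood panel standing on edge. Slide the sled along its track until the panel is in line with the one empty bay of the sheet rack, push the panel edgewise out of the sled between that bay's guides until it is fully home against the back, level with the stored panels, then run the empty sled back against the stop block at the end of its track. Keep the panel standing on its edge all the way, never lifted out, and leave the stored panels and the things around undisturbed.

Things in the scene. Friction and masses are not known exactly. Their poses are not given: they have to be found in the camera images.
- station: Fixed plywood base board, 270 x 406 x 12 mm, on the table (z = 0). Frame: x points away from the robot into the rack (up to 0.2 rad askew), y left along the sled track, z up. On its near side the sled runs along y between two aluminium fences, tops at z = 22 mm, inner faces at x = -129.5 and -16.5 mm; no stop at the left end (y = 177 mm). The rack is on its far side.
- stop_face (a point): Top of the face, 24 mm above the board, of the wooden stop block at the right (-y) end of the track, at x = -73, y = -215 mm of the station. The sled's right side touches it when the sled is back.
- rack_front (a point): Middle of the front of the rack, at the height of the guides' tops (z = 74.5 mm), at x = 0, y = 62.5 mm of the station. Four bays, midlines at station y = 130, 85, 40, -5 mm. Each has two upright aluminium guides 50 mm tall, 12 mm apart, flaring to about 17 mm at the mouth (x = -1 mm). Bay floor at z = 24.5 mm; back wall from x = 108 mm, 97 mm high.
- empty_bay: The empty bay; which of the four it is changes. The body is the cork end pad at the bay's back (6 x 12 x 45 mm, face 55 mm beyond the origin in x). Its origin is where the origin of a panel that is fully home lies: on the bay floor and midline, at x = 47 mm of the station. Axes parallel to the station's.
- panel: Plywood panel to be stored: 110 mm long (x), 8 thick (y), 85 tall (z), 45 to 90 g, on edge in the sled's groove. Origin: middle of its underside; x points into the rack. At the start its near edge sticks out 4 to 12 mm from the sled towards the robot. When home its near edge stands 8 mm out of the guides, level with the stored panels, its underside 1.5 mm lower than on the sled.
- sled: Loose wooden sled, 0.5 to 0.8 kg, stays where left, 1.5 mm play to each fence. 110 mm (x), 14 thick, from y = -95 to +35 mm of its origin. Two cheeks (tops 61 mm above the table) form a groove along x, 10 mm wide, floor 26 mm above the table, open at both ends. Origin: on its underside below the groove's middle; axes as the station's; runs at station x = -73, z = 12 mm; y = -120 mm at the stop.
- knob (a point): Centre of the top of the sled's upright square handle post, 22 x 22 mm, sides along the sled's axes, 65 mm tall above the sled's top, its top 91 mm above the table; at x = 0, y = -55 mm of the sled. Fixed to the sled.
- stored1: A panel like the first, already home in one of the bays; origin in the middle of its underside. Leave it in place.
- stored2: Another stored panel; leave it in place.
- stored3: Another stored panel; leave it in place.
- tape: Bystander: a roll of tape lying flat, 100 mm across, 48 mm high; origin at the centre of its underside.
- drill: Bystander: a cordless drill standing on its battery, about 170 x 70 mm, 200 mm high; origin at the centre of its underside.
- sanding_block: Bystander: a cork sanding block, 100 x 65 x 32 mm; origin at the centre of its underside.
There are look-alikes about, which are no part of the job. There is more than one size of the sled; the one meant has the size given above.

How it is judged:
On the way, in this order (a step that is already met when the one before it is completed fails the run):
1. the sled stands with the panel aboard in line with the empty bay (y of panel in the frame of empty_bay between -0.006 and 0.006 m and x of panel in the frame of empty_bay below -0.09 m), for 0.2 s.
2. the panel is home in the empty bay (x of panel in the frame of empty_bay between -0.005 and 0.005 m and y of panel in the frame of empty_bay between -0.004 and 0.004 m and z of panel in the frame of empty_bay between -0.005 and 0.005 m and angle between panel's own z axis and vertical below 0.08 rad and angle between the x axis of panel and the x axis of empty_bay, either way round below 0.06 rad), for 0.2 s.
At the end, for the whole second after the job is handed in: The panel stands upright (within 0.08 rad) in the bay that was empty, its origin within 5 mm lengthwise, 4 mm sideways and 5 mm in height of the home place; the sled lies in its track within 7 mm of the stop block; both at rest (all of step 2 and y of sled in the frame of station below -0.113 m and z of sled in the frame of station between -0.02 and 0.02 m and linear speed of each of panel, sled below 0.02 m/s); the robot touches nothing.
It fails at once if the panel is lifted out (more than 15 mm above the sled's groove) or tipped over (z of panel in the frame of station above 0.041 m or angle between panel's own z axis and vertical above 0.5 rad).
It fails at once if a stored panel is disturbed (moved more than 12 mm) (distance of any of stored1, stored2, stored3 from where it was at the start of the episode above 0.012 m).
It fails at once if a bystander is moved more than 30 mm (distance of any of tape, drill, sanding_block from where it was at the start of the episode above 0.03 m).
It also fails if it takes over 67 s, if anything falls off the work surface, if the arm or the gripper's body presses on something with over 40 N, if the wrist force passes 120 N, or if a joint passes its speed limit or range.

ROBOT

A 6-joint arm with a two-finger parallel gripper is mounted at the origin on the work surface. World frame = base frame: x ahead of the robot, y to its left, z up, the work surface at z = 0. Lengths are in m, angles in rad, forces in N, time in s.
With the tool pointing down it reaches from about 0.425 to 0.95 m from the base axis. Payload 14.7 kg.
Tool frame: the origin (TCP) lies between the finger pads; the fingertips stand 19 mm ahead of it and the grasp point (between the pads) is the TCP (arm.tcp_to_tips is the distance from the TCP to the fingertips, in m); z points along the fingers, y is the direction in which the jaws open and shut (so a half turn about z gives the same grasp; the last joint's range is limited). The gripper opens to 85 mm and grips with 20 to 120 N. Pads are 22 mm wide; open, the fingers measure 114 mm over their backs; the gripper's body (76 mm by 85 mm) begins 54 mm behind the grasp point. The pads swing forward as they close: fully open they stand 13 mm farther back than shut.
Start: joints at [-1.372, 0.48, 1.596, -0, 1.065, -0.047], TCP at [0.158, -0.63, 0.25] pointing down, gripper open.
Joint ranges: [-2.75, 2.75], [-0.82, 2.05], [0.23, 2.67], [-1.56, 4.7], [0.09, 2.69], [-2.92, 2.92]. Speed limits (rad/s): [1.89, 1.89, 2.39, 3.01, 3.01, 3.01].

INTERFACE

Orientations are given as a unit quaternion [x, y, z, w].
In Python, from workcell import arm gives the robot as it stands. The module is installed in compiled form; this text tells all that it offers. Calls block until the motion is done:
- arm.reach(position, orientation): joint-space move of the TCP to a pose.
- arm.move_l(position, max_speed=0.15, frame=None, contact_N=None): straight line of the TCP; frame=None keeps the orientation; max_speed is the mean speed in m/s. With contact_N (N) it stops when the force on the tool has changed by that much, and returns True; else False.
- arm.goto_joints(angles): joint-space move.
- arm.grip(opening, strength=None): finger opening in m; strength is the grip in N (None keeps the last); returns when the fingers have stopped.
- arm.wait(seconds).
- arm.solve_ik(position, orientation): joint angles nearest the present ones, or None.
- arm.grab_frame(name): name is "side" or "top" or "wrist"; returns a dict with "pixels" (384x512x3 uint8, red, green, blue), "camera_matrix" (3x3 intrinsics, pixels), "view" (4x4, takes a point from world to camera coordinates); the wrist camera has in their place "T_tool_cam" (4x4, takes a point from camera to tool coordinates, whose origin is the TCP and whose axes are the flange's). Camera axes: x right, y up, looking along -z (the intrinsics and any distortion apply to the point x, -y, -z); pixel columns grow to the right and rows downward; lengths in m; the calibration is good to about 2 mm. A picture is of the moment at which its call begins: read the wrist's pose just before it. There is no depth.
A pose or a line that the arm cannot do raises arm.IKError and nothing moves.
- arm.sign_off(): hands the job in, once; it reports no verdict.
Readings, each from a call of its own:
- arm.current_time(): time.
- arm.current_joint_positions(): joint angles.
- arm.current_joint_vel(): joint speeds.
- arm.current_effort(): joint torques, N m.
- arm.current_ee_pos(): TCP position.
- arm.current_tool_rot(): TCP orientation.
- arm.current_wrist_force(): force on the tool from outside, world axes, zero at the start.
- arm.current_ft_torque(): the same for the moment, N m.
- arm.current_width(): finger opening in m.
Only numpy, scipy, OpenCV 4.12 (cv2) and the standard library are available. Lean on these libraries where they do the work, as an engineer would, in place of code of your own. Each camera call takes 0.05 s, during which the arm holds its last target.

## Working session

There is one attempt and no reset: what is moved stays moved. The work goes in short steps, each a Python script; the robot and the scene stay as the last script left them, time stands still between calls to the robot, and variables do not carry over. Pictures are saved under pics/ and viewed, and the job is handed in when it is done.

```bash
mkdir -p pics; cat > h.py <<'E'
import numpy as np, cv2
from workcell import arm
def snap(n,f):
    d=arm.grab_frame(n); cv2.imwrite('pics/'+f+'.png',cv2.cvtColor(d['pixels'],cv2.COLOR_RGB2BGR)); return d
E
python3 - <<'E'
from h import *
import pickle
for n in ['side','top','wrist']:
    d=snap(n,n+'0'); pickle.dump(d,open(n+'0.pkl','wb')); print(n,{k:(v.tolist() if k!='pixels' else 0) if hasattr(v,'tolist') else v for k,v in d.items()})
print(arm.current_time(),arm.current_ee_pos(),arm.current_tool_rot())
E
```

```text
side {'pixels': 0, 'camera_matrix': [[435.1612936857592, 0.0, 258.2417183106475], [0.0, 435.1612936857592, 193.38253352041653], [0.0, 0.0, 1.0]], 'view': [[-0.8417127011500044, -0.5398274026180333, -0.01030068470692021, 0.41541480889108096], [0.3727749466619352, -0.5948298704809898, 0.7121911711926513, -0.1863748970883908], [-0.39058746506250686, 0.5956205172475479, 0.7019099882248497, -1.2972805080762293], [0.0, 0.0, 0.0, 1.0]]}
top {'pixels': 0, 'camera_matrix': [[415.14653419599205, 0.0, 253.09987457921778], [0.0, 415.14653419599205, 187.10427359925123], [0.0, 0.0, 1.0]], 'view': [[0.013710144793488931, -0.9997217705921648, 0.019194096326962753, 0.025582042524200807], [0.9900050083858769, 0.01626655759672145, 0.14009097927715533, -0.45430911495500953], [-0.14036422372036755, 0.01708158388498263, 0.9899525767385822, -1.4750841756929032], [0.0, 0.0, 0.0, 1.0]]}
wrist {'pixels': 0, 'camera_matrix': [[328.11371492338765, 0.0, 256.8867794290885], [0.0, 328.11371492338765, 193.52155378695642], [0.0, 0.0, 1.0]], 'T_tool_cam': [[-0.0008499343848436718, 0.9530616725961915, 0.302775041639315, 0.07714755779538421], [0.9999995567132756, 0.000687356417085002, 0.0006435172149176788, 0.0004593694331757048], [0.00040519722538979823, 0.3027754543705672, -0.9530618343244592, -0.12326887486305266], [0.0, 0.0, 0.0, 1.0]]}
0.15 [ 0.15810748 -0.63014916  0.24980636] [ 9.92461838e-01  1.22553085e-01 -2.39849015e-05 -4.90431690e-04]
```

View pics/top0.png

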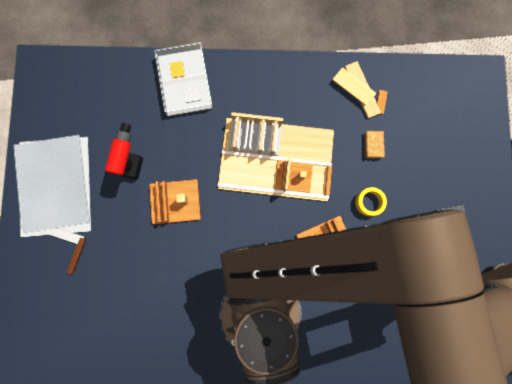

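View pics/side0.png

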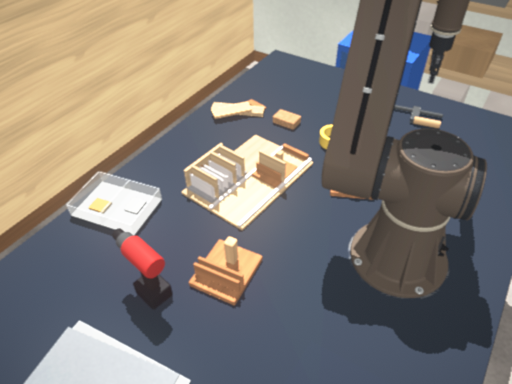

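```bash
python3 - <<'E'
import cv2
a=cv2.imread('pics/top0.png');cv2.imwrite('pics/top0c.png',cv2.resize(a[105:210,210:345],None,fx=5.5,fy=5.5,interpolation=cv2.INTER_CUBIC))
a=cv2.imread('pics/side0.png');cv2.imwrite('pics/side0c.png',cv2.resize(a[125:230,175:325],None,fx=5.2,fy=5.2,interpolation=cv2.INTER_CUBIC))
E
```

```text
(no output)
```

View pics/top0c.png

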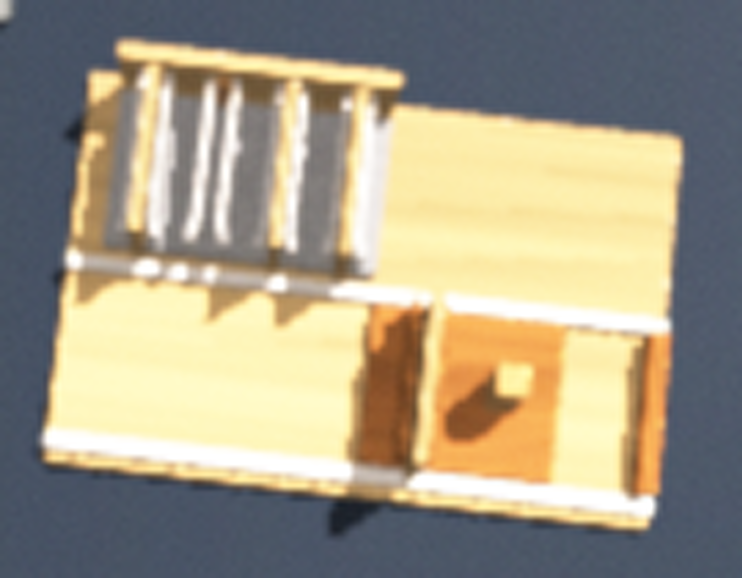

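View pics/side0c.png

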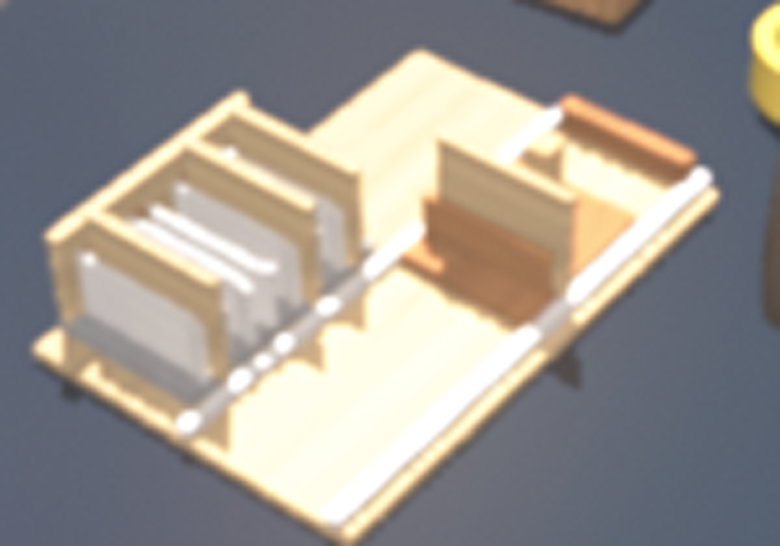

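View pics/wrist0.png

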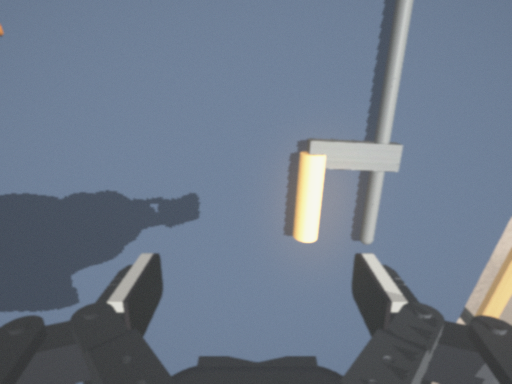

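```bash
cat >> h.py <<'E'
def ray(d,px,V=None):
    V=d['view'] if V is None else V
    K=d['camera_matrix']; c=np.array([(px[0]-K[0,2])/K[0,0],-(px[1]-K[1,2])/K[1,1],-1.])
    R=V[:3,:3]; return -R.T@V[:3,3], R.T@c
def onz(d,px,z,V=None):
    o,r=ray(d,px,V); return o+r*(z-o[2])/r[2]
def proj(d,p,V=None):
    V=d['view'] if V is None else V
    c=V[:3,:3]@np.asarray(p)+V[:3,3];K=d['camera_matrix']
    return np.array([K[0,2]+K[0,0]*c[0]/-c[2],K[1,2]-K[1,1]*c[1]/-c[2]])
from scipy.spatial.transform import Rotation as Ro
def wsnap(f):
    import pickle
    p=arm.current_ee_pos();q=arm.current_tool_rot()
    T=np.eye(4);T[:3,:3]=Ro.from_quat(q).as_matrix();T[:3,3]=p
    d=snap('wrist',f); d['view']=np.linalg.inv(T@d['T_tool_cam']); pickle.dump(d,open(f+'.pkl','wb')); return d
E
python3 - <<'E'
from h import *
import pickle
d=pickle.load(open('top0.pkl','rb'))
f=lambda x,y,z:onz(d,(210+x/5.5,105+y/5.5),z).round(4)
print('corners NL,NR,FR',f(42,460,.012),f(650,525,.012),f(683,135,.012))
print('knob',f(515,380,.091),'stop top',f(645,415,.036),'panel top',f(432,300,.111),f(425,465,.111))
print('bay panels back', f(150,75,.11),f(290,85,.11),f(362,92,.11))
def tr(R):
  pass
for p in [(0.40,0.0,0.45),(0.45,-0.05,0.45),(0.5,-0.08,.45),(.55,-.08,.4),(.5,-.08,.4)]:
  for a in [0,1.5708,-1.5708,3.1416]:
    q=(Ro.from_euler('z',a)*Ro.from_quat([1,0,0,0])).as_quat()
    s=arm.solve_ik(p,q); print(p,a,None if s is None else np.round(s,2))
E
```

```text
corners NL,NR,FR [0.4489 0.1621 0.012 ] [ 0.4117 -0.2444  0.012 ] [ 0.6806 -0.2703  0.012 ]
knob [ 0.4945 -0.1433  0.091 ] stop top [ 0.4821 -0.2372  0.036 ] panel top [ 0.5414 -0.0881  0.111 ] [ 0.4361 -0.0839  0.111 ]
bay panels back [0.6852 0.0928 0.11  ] [0.6803 0.0031 0.11  ] [ 0.6766 -0.043   0.11  ]
(0.4, 0.0, 0.45) 0 [-0.08 -0.06  1.8  -0.    1.39  1.49]
(0.4, 0.0, 0.45) 1.5708 [-0.08 -0.06  1.8  -0.    1.39 -0.08]
(0.4, 0.0, 0.45) -1.5708 None
(0.4, 0.0, 0.45) 3.1416 [-0.08 -0.06  1.8  -0.    1.39 -1.65]
(0.45, -0.05, 0.45) 0 [-0.18  0.03  1.72 -0.    1.39  1.39]
(0.45, -0.05, 0.45) 1.5708 [-0.18  0.03  1.72 -0.    1.39 -0.18]
(0.45, -0.05, 0.45) -1.5708 None
(0.45, -0.05, 0.45) 3.1416 [-0.18  0.03  1.72 -0.    1.39 -1.75]
(0.5, -0.08, 0.45) 0 [-0.22  0.12  1.62 -0.    1.4   1.35]
(0.5, -0.08, 0.45) 1.5708 [-0.22  0.12  1.62 -0.    1.4  -0.22]
(0.5, -0.08, 0.45) -1.5708 None
(0.5, -0.08, 0.45) 3.1416 [-0.22  0.12  1.62 -0.    1.4  -1.79]
(0.55, -0.08, 0.4) 0 [-0.2   0.23  1.61 -0.    1.31  1.37]
(0.55, -0.08, 0.4) 1.5708 [-0.2   0.23  1.61 -0.    1.31 -0.2 ]
(0.55, -0.08, 0.4) -1.5708 None
(0.55, -0.08, 0.4) 3.1416 [-0.2   0.23  1.61 -0.    1.31 -1.77]
(0.5, -0.08, 0.4) 0 [-0.22  0.15  1.71 -0.    1.29  1.35]
(0.5, -0.08, 0.4) 1.5708 [-0.22  0.15  1.71 -0.    1.29 -0.22]
(0.5, -0.08, 0.4) -1.5708 None
(0.5, -0.08, 0.4) 3.1416 [-0.22  0.15  1.71 -0.    1.29 -1.79]
```

The station sits near (0.574, -0.030) with a yaw of about -0.09. The empty bay is the second from the left (y = 85), with its cork visible near top-view (251,120).

There are three sled-like things in the top view:
- (300,177): in the track on the station, with a panel aboard and a knob.
- (175,202): free-standing, no panel.
- (325,230): free-standing, partly under the arm.

I choose the one in the track, because only it has the panel aboard. Next is a close wrist view to check this and measure.

```bash
python3 - <<'E'
from h import *
q=(Ro.from_euler('z',np.pi-.0914)*Ro.from_quat([1,0,0,0])).as_quat()
arm.reach([.45,-.04,.42],q); arm.wait(.3)
d=wsnap('w1'); print(arm.current_ee_pos(),arm.current_time(),arm.current_joint_positions())
a=cv2.imread('pics/w1.png');cv2.imwrite('pics/w1b.png',cv2.resize(a,(800,600),interpolation=cv2.INTER_CUBIC))
for p in [(.432,.069,.085),(.427,.069,.085),(.42,.069,.085),(.432,.069,.14),(.427,.069,.14)]:
  print(arm.solve_ik(p,q) is not None)
E
```

```text
[ 0.4500194  -0.04019058  0.41993071] 2.9167 [-1.56160444e-01  4.64007123e-02  1.77357882e+00 -3.38563445e-05
  1.32176431e+00 -1.63512851e+00]
True
True
True
True
True
```

View pics/w1b.png

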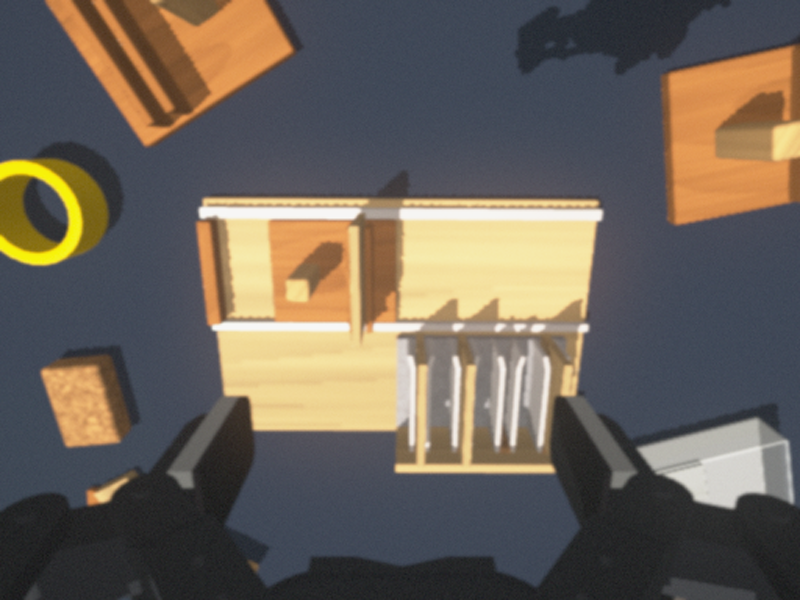

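```bash
python3 - <<'E'
import cv2
a=cv2.imread('pics/w1.png')
cv2.imwrite('pics/w1c.png',cv2.resize(a[120:220,120:270],None,fx=5.3,fy=5.3,interpolation=cv2.INTER_CUBIC))
cv2.imwrite('pics/w1d.png',cv2.resize(a[190:310,245:390],None,fx=5,fy=5,interpolation=cv2.INTER_CUBIC))
E
```

```text
(no output)
```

View pics/w1c.png

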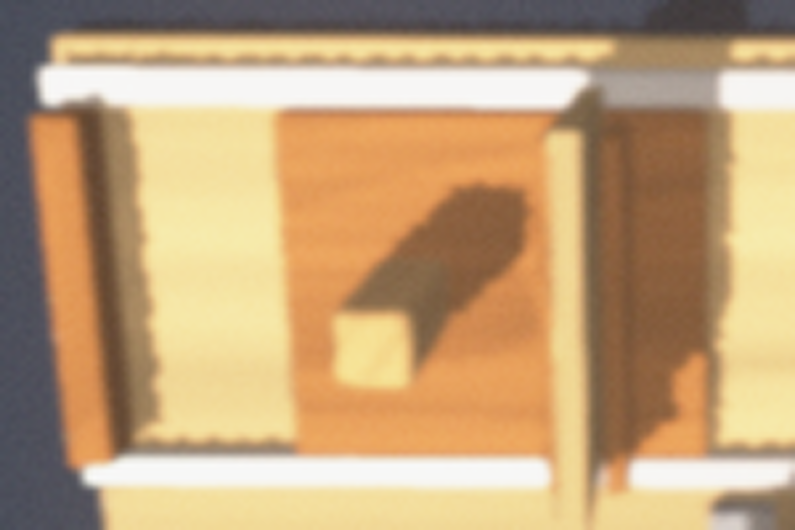

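View pics/w1d.png

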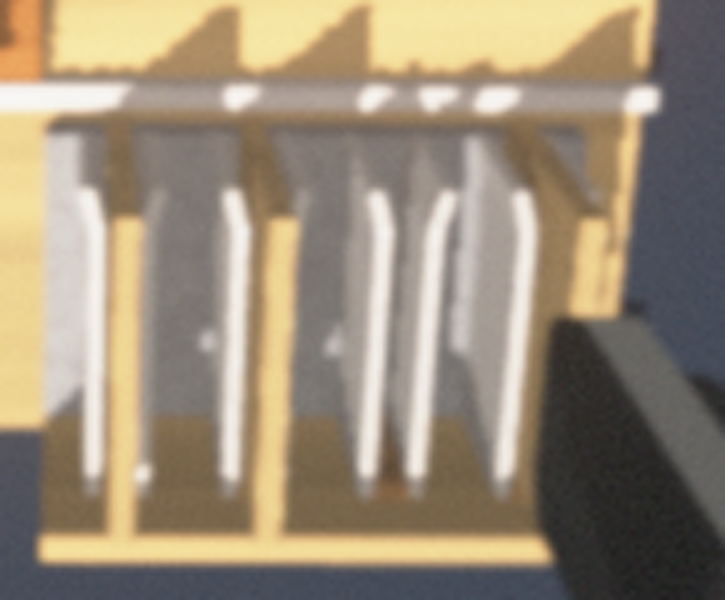

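```bash
python3 - <<'E'
from h import *
import pickle
d=pickle.load(open('w1.pkl','rb'))
c=lambda x,y,z:onz(d,(120+x/5.3,120+y/5.3),z)
b=lambda x,y,z:onz(d,(245+x/5,190+y/5),z)
n1,n2=c(130,107,.022),c(700,107,.022); f1,f2=c(150,457,.022),c(750,459,.022)
for u,v in[(n1,n2),(f1,f2)]: w=v-u;print('yaw',np.arctan2(-w[0],w[1]))
B=[b(405,250,.0745),b(390,475,.0745)];w=B[1]-B[0];print('bay yaw',np.arctan2(w[1],w[0]),B)
st=c(95,290,.036);print('stop',st)
yaw=-.0914
R=np.array([[np.cos(yaw),-np.sin(yaw)],[np.sin(yaw),np.cos(yaw)]])
L=lambda p:(R.T@p[:2]*1000).round(1)
print('stn-rot coords: near fence',L(n1),L(n2),'far',L(f1),L(f2),'bay',L(B[0]),L(B[1]),'stop',L(st))
print('knob',L(c(374,349,.091)),'panel top near',L(c(567,130,.111)))
print('stored -5 guides', L(b(94,350,.0745)),'guide tops 40 rt..', L(b(232,350,.0745)),L(b(375,350,.0745)),L(b(424,350,.0745)))
t=pickle.load(open('top0.pkl','rb'))
f=lambda x,y,z:onz(t,(210+x/5.5,105+y/5.5),z)
print('top: knob',L(f(515,380,.091)),'panel',L(f(428,380,.111)),'bay',L(f(218,160,.0745)))
E
```

```text
yaw -0.09287404143701125
yaw -0.0964333053092627
bay yaw -0.09020845566238311 [array([0.60651899, 0.05352001, 0.0745    ]), array([0.68731412, 0.04621177, 0.0745    ])]
stop [ 0.48365052 -0.23408046  0.036     ]
stn-rot coords: near fence [ 450.2 -177.5] [450.5  -7.1] far [ 561.3 -182.7] [562.2   8.1] bay [599.1 108.7] [680.2 108.8] stop [ 503. -189.]
knob [505.6 -94.7] panel top near [443.2 -38.9]
stored -5 guides [634.1  11.3] guide tops 40 rt.. [634.2  55.5] [634.2 101.2] [634.2 116.9]
top: knob [505.5 -97.5] panel [495.8 -40.6] bay [632.7 106.4]
```

Using the wrist view, in station-rotated coordinates:

| Item | x (mm) | y (mm) |
|---|---|---|
| Knob | 505.6 | -94.7 |
| Empty bay midline | – | 108.8 |
| Station origin | about 579 | 24 |

The sled therefore has to go about +148.5 mm. The fences are 111.5 mm apart against the specified 113, and the knob-to-panel distance is 55.8 mm against 55. The close crop shows the panel beside a pale square post, so this is the right sled. I'll grasp the knob.

```bash
cat >> h.py <<'E'
YAW=-.0930
def W(x,y,z):
    yaw=-.0914 # measuring frame (mm), see notes
    return np.array([np.cos(yaw)*x-np.sin(yaw)*y,np.sin(yaw)*x+np.cos(yaw)*y,z*1.0])/1000
def M(p):
    yaw=-.0914; c,s=np.cos(yaw),np.sin(yaw)
    return np.array([c*p[0]+s*p[1],-s*p[0]+c*p[1],p[2]])*1000
Q=(Ro.from_euler('z',np.pi+YAW)*Ro.from_quat([1,0,0,0])).as_quat()
E
python3 - <<'E'
from h import *
arm.grip(.05,30)
arm.reach(W(505.6,-94.7,160),Q)
print(arm.move_l(W(505.6,-94.7,76),.1,contact_N=12))
print(M(arm.current_ee_pos()),arm.current_wrist_force())
arm.grip(.0,30); arm.wait(.2)
print(arm.current_width(),arm.current_wrist_force(),arm.current_time())
snap('side','s2')
a=cv2.imread('pics/s2.png');cv2.imwrite('pics/s2c.png',cv2.resize(a[100:230,175:355],None,fx=4.4,fy=4.4,interpolation=cv2.INTER_CUBIC))
E
```

```text
True
[505.35290107 -94.48902749  82.3283686 ] [-3.30674558 -0.93253134 21.47239381]
0.021268351175670133 [-0.18306807  0.91670677 10.42435519] 5.75
```

View pics/s2c.png

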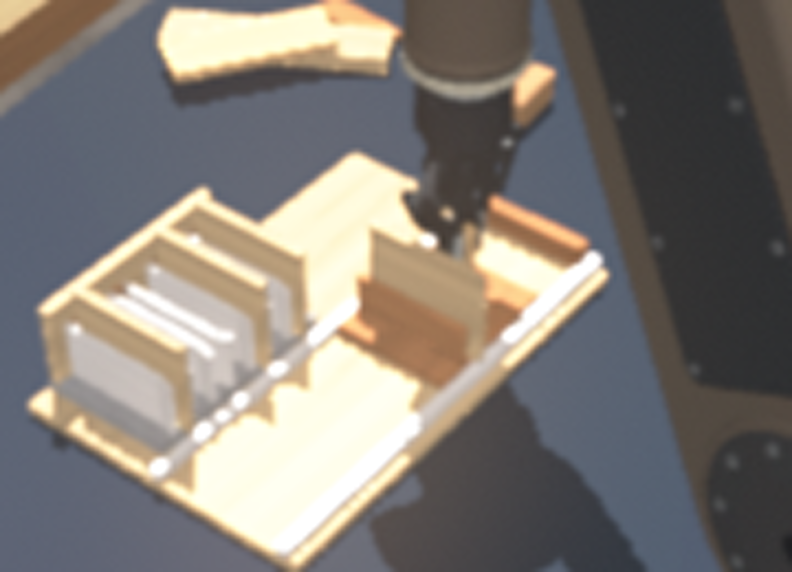

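The side view shows the gripper around the post, clear of the panel. It touched something 6 mm early (10 N of vertical preload remains), so I'll open, rise slightly and regrip before sliding.

```bash
python3 - <<'E'
from h import *
arm.grip(.04); print('open',arm.current_wrist_force())
p=arm.current_ee_pos(); arm.move_l(p+[0,0,.004],.05); print('up',arm.current_wrist_force())
arm.grip(0,30); arm.wait(.2); print(arm.current_width(),arm.current_wrist_force(),M(arm.current_ee_pos()),arm.current_time())
d=wsnap('w3')
E
```

```text
open [-0.23901278 -0.39507102 -0.18415755]
up [-0.28907896  0.38944954  0.34513021]
0.021235400502310958 [-1.23396689 -1.63019563  5.04032673] [504.75051851 -94.44434074  85.83839268] 6.8583
```

View pics/w3.png

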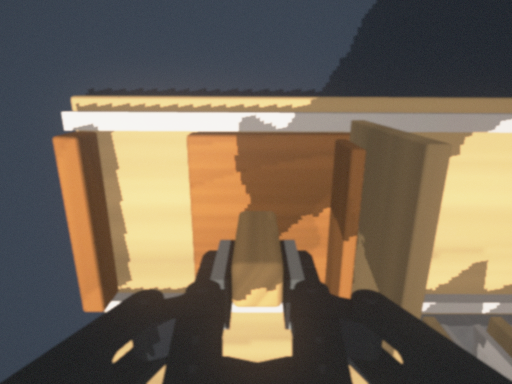

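```bash
python3 - <<'E'
from h import *
p=M(arm.current_ee_pos())
arm.move_l(W(p[0]+.2,53.8,p[2]),.07); arm.wait(.3)
print(M(arm.current_ee_pos()),arm.current_wrist_force(),arm.current_width(),arm.current_time())
d=wsnap('w4')
a=cv2.imread('pics/w4.png');cv2.imwrite('pics/w4b.png',cv2.resize(a[80:384,220:512],None,fx=1.9,fy=1.9,interpolation=cv2.INTER_CUBIC))
E
```

```text
[504.93894193  53.77886574  85.82351119] [-0.76843624 -1.87284514  4.97108037] 0.021134999536033188 9.475
```

View pics/w4b.png

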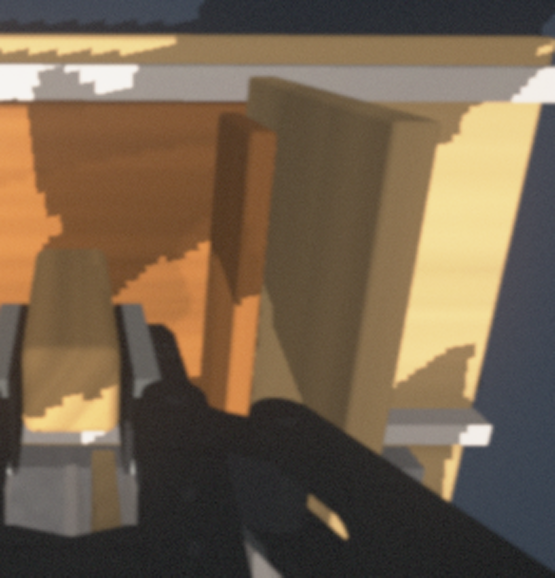

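```bash
python3 - <<'E'
from h import *
arm.grip(.045); p=arm.current_ee_pos()
arm.move_l(p+[0,0,.1],.15)
arm.reach(W(430,109,330),Q); arm.wait(.2)
print(arm.current_time())
d=wsnap('w5')
a=cv2.imread('pics/w5.png');cv2.imwrite('pics/w5b.png',cv2.resize(a,(800,600),interpolation=cv2.INTER_CUBIC))
E
```

```text
11.6167
```

View pics/w5b.png

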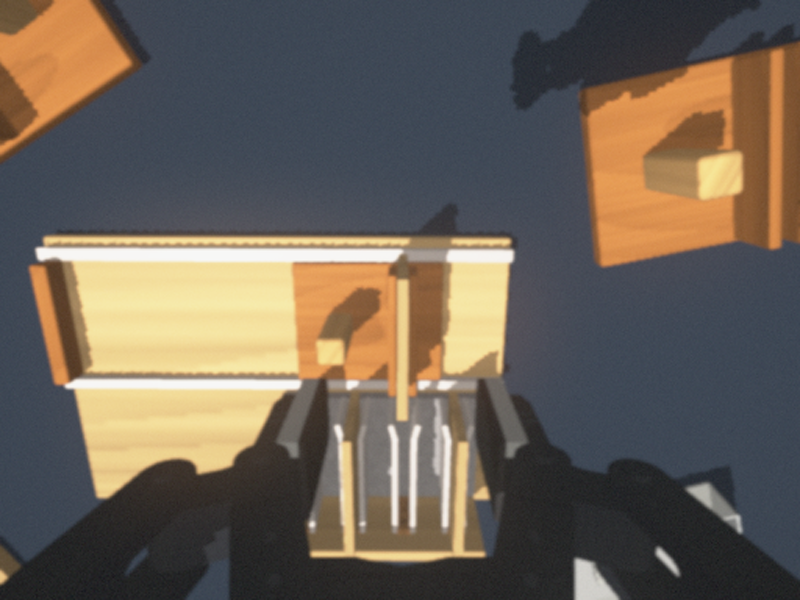

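```bash
python3 - <<'E'
from h import *
a=cv2.imread('pics/w5.png');cv2.imwrite('pics/w5c.png',cv2.resize(a[160:350,215:300],None,fx=6,fy=3.1,interpolation=cv2.INTER_CUBIC))
g=a.astype(int)
for r in (180,210,250,290,320,330): print(r,[tuple(x) for x in g[r,244:270,::-1].tolist()][::1] if r in() else g[r,240:275].sum(1).tolist())
E
```

```text
180 [481, 490, 484, 493, 488, 486, 473, 466, 462, 476, 484, 472, 451, 435, 490, 554, 580, 580, 579, 574, 535, 430, 337, 301, 299, 301, 293, 294, 294, 290, 295, 293, 285, 286, 286]
210 [414, 408, 402, 411, 418, 427, 440, 448, 462, 462, 458, 445, 425, 425, 501, 570, 587, 589, 595, 588, 550, 450, 336, 291, 286, 286, 272, 275, 280, 267, 272, 268, 276, 266, 265]
250 [348, 336, 347, 350, 346, 343, 353, 361, 395, 435, 461, 454, 445, 460, 543, 586, 597, 595, 593, 577, 536, 479, 473, 465, 454, 428, 386, 359, 367, 381, 384, 374, 351, 349, 355]
290 [337, 342, 339, 340, 339, 350, 351, 349, 348, 390, 532, 679, 717, 694, 588, 430, 371, 350, 347, 349, 354, 413, 560, 688, 716, 695, 593, 432, 359, 336, 344, 344, 337, 340, 347]
320 [312, 319, 316, 311, 319, 309, 314, 313, 314, 369, 514, 667, 708, 684, 555, 375, 274, 255, 251, 252, 273, 383, 575, 690, 707, 660, 518, 379, 324, 323, 314, 308, 313, 314, 312]
330 [289, 285, 281, 285, 286, 292, 274, 282, 287, 320, 470, 653, 704, 681, 551, 362, 259, 247, 244, 252, 254, 367, 549, 679, 697, 631, 455, 324, 293, 281, 289, 288, 284, 290, 288]
```

View pics/w5c.png

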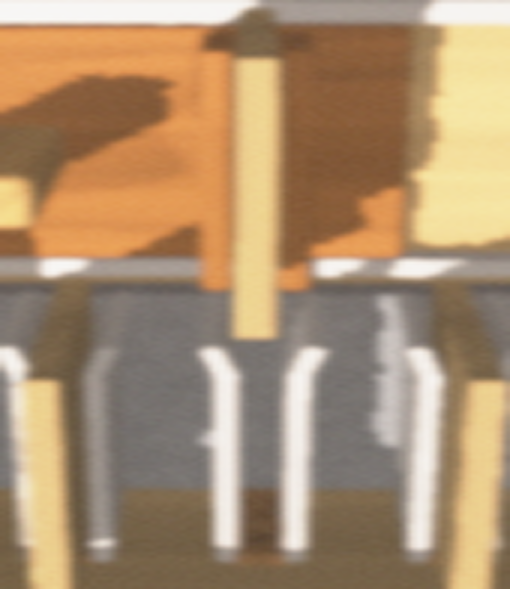

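```bash
python3 - <<'E'
from h import *
import pickle
d=pickle.load(open('w5.pkl','rb'))
for p,z in [((257.4,180),.111),((257.4,210),.111),((257.15,250),.111),((258.05,290),.0745),((257.95,320),.0745),((257.8,330),.0745)]: print(M(onz(d,p,z)).round(1))
print('panel near/far edge',M(onz(d,(257,178.5),.111)).round(1),M(onz(d,(257,268.5),.111)).round(1))
print('near-fence inner', M(onz(d,(257,167),.022)).round(1))
E
```

```text
[444.6 108.4 111. ]
[479.  108.4 111. ]
[528.  107.9 111. ]
[605.5 108.9  74.5]
[653.  108.7  74.5]
[669.5 108.4  74.5]
panel near/far edge [442.9 108.  111. ] [552.  107.7 111. ]
near-fence inner [450.5 108.   22. ]
```

Panel at y≈108.2 against a bay midline of 108.7: about 0.5 mm off, well within the flare. Now I push the near edge (x≈442.5) with shut fingers above the cheeks.

```bash
python3 - <<'E'
from h import *
arm.grip(0,30)
arm.reach(W(420,108.5,150),Q)
arm.move_l(W(420,108.5,87),.08); arm.wait(.1)
f0=arm.current_wrist_force(); print('f0',f0,arm.current_time())
r=arm.move_l(W(470,108.5,87),.04,contact_N=15); print(r,M(arm.current_ee_pos()).round(1),arm.current_wrist_force()-f0)
d=wsnap('w6');d=snap('side','s6'); print(arm.current_time())
a=cv2.imread('pics/s6.png');cv2.imwrite('pics/s6c.png',cv2.resize(a[100:230,175:355],None,fx=4.4,fy=4.4,interpolation=cv2.INTER_CUBIC))
E
```

```text
f0 [ 0.22774561  0.28429247 -0.79700333] 13.9583
False [469.8 108.5  87. ] [-0.82062267 -0.3046892   0.99653531]
15.4583
```

View pics/w6.png

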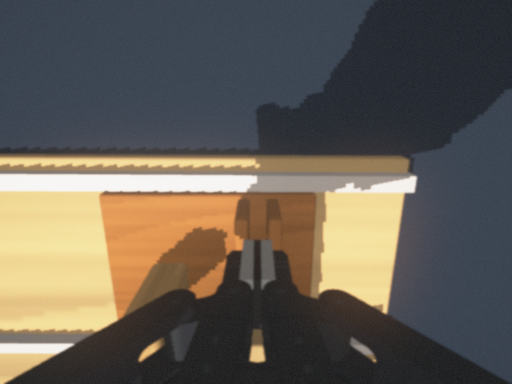

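View pics/s6c.png

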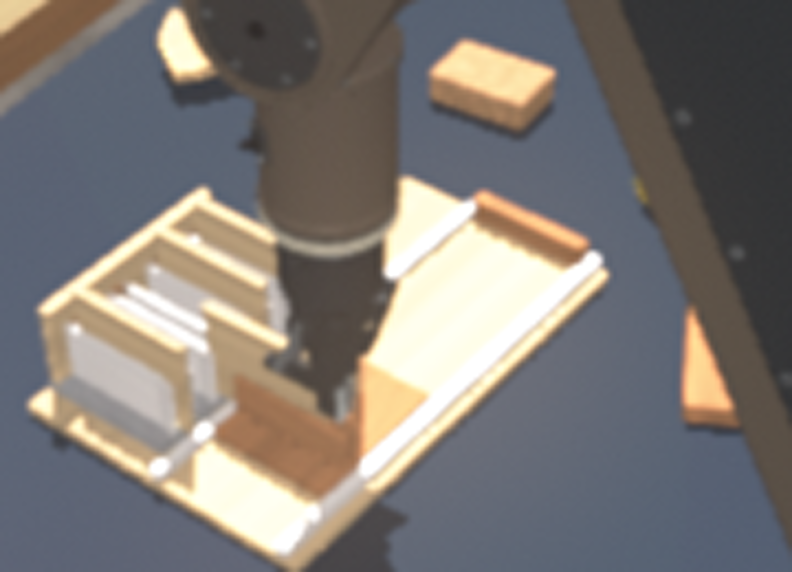

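The panel moves upright, its far edge now entering the bay, with under 1 N on the tool. I'll push on until it meets the cork.

```bash
python3 - <<'E'
from h import *
f0=arm.current_wrist_force()
r=arm.move_l(W(545,108.5,87),.04,contact_N=15); print(r,M(arm.current_ee_pos()).round(1),arm.current_wrist_force()-f0)
if not r:
    r=arm.move_l(W(567,108.5,87),.015,contact_N=10); print(r,M(arm.current_ee_pos()).round(1),arm.current_wrist_force()-f0,arm.current_time())
    arm.wait(.3)
snap('side','s7');wsnap('w7')
a=cv2.imread('pics/s7.png');cv2.imwrite('pics/s7c.png',cv2.resize(a[100:230,175:355],None,fx=4.4,fy=4.4,interpolation=cv2.INTER_CUBIC))
E
```

```text
False [544.9 108.5  87.1] [0.30111952 0.17513025 1.01588695]
True [560.6 108.4  86.5] [-1.37856022  0.0126293   0.62818296] 18.525
```

View pics/s7c.png

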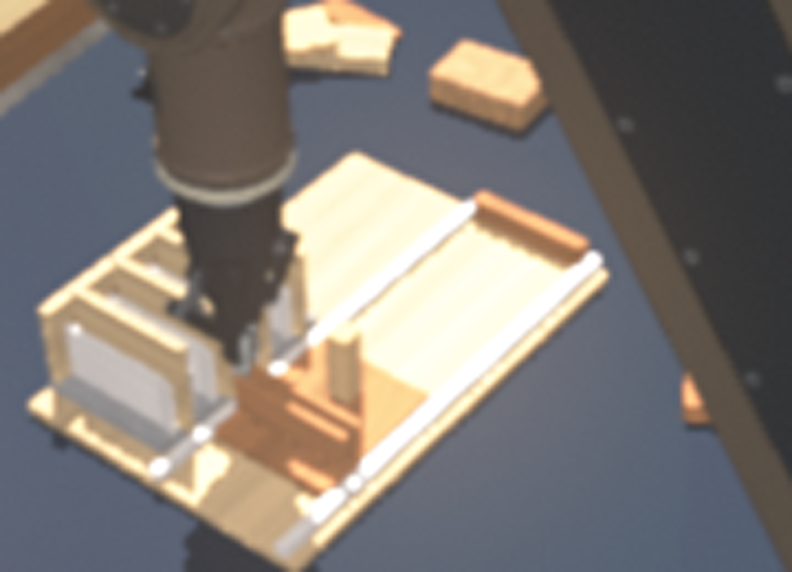

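Contact came at TCP x = 560.6, where I predicted 560 for home. I'll back off and check.

```bash
python3 - <<'E'
from h import *
arm.move_l(W(530,108.5,87),.08)
arm.move_l(W(530,108.5,170),.15)
arm.reach(W(450,90,330),Q); arm.wait(.2)
d=wsnap('w8'); print(arm.current_time())
a=cv2.imread('pics/w8.png');cv2.imwrite('pics/w8c.png',cv2.resize(a[130:350,170:320],None,fx=4,fy=2.7,interpolation=cv2.INTER_CUBIC))
E
```

```text
21.1583
```

View pics/w8c.png

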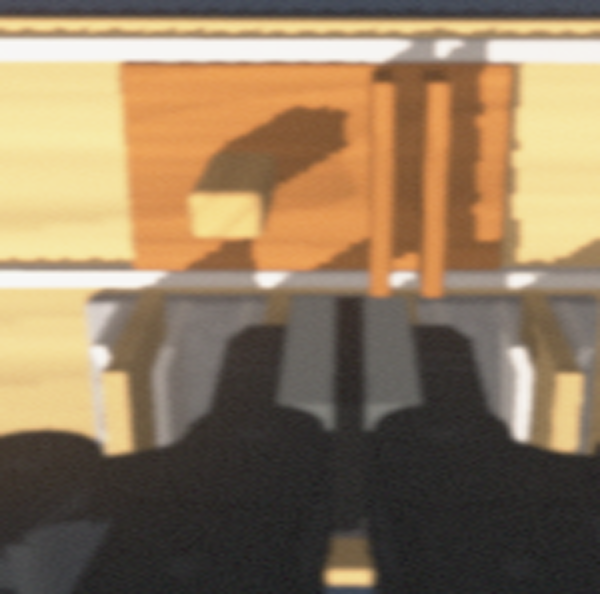

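View pics/w8.png

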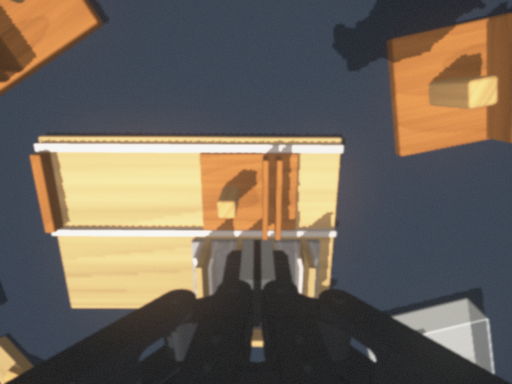

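```bash
python3 - <<'E'
from h import *
arm.grip(.08); arm.wait(.1)
d=wsnap('w9'); print(arm.current_time())
a=cv2.imread('pics/w9.png');cv2.imwrite('pics/w9c.png',cv2.resize(a[150:350,190:320],None,fx=4.5,fy=3,interpolation=cv2.INTER_CUBIC))
E
```

```text
22.05
```

View pics/w9c.png

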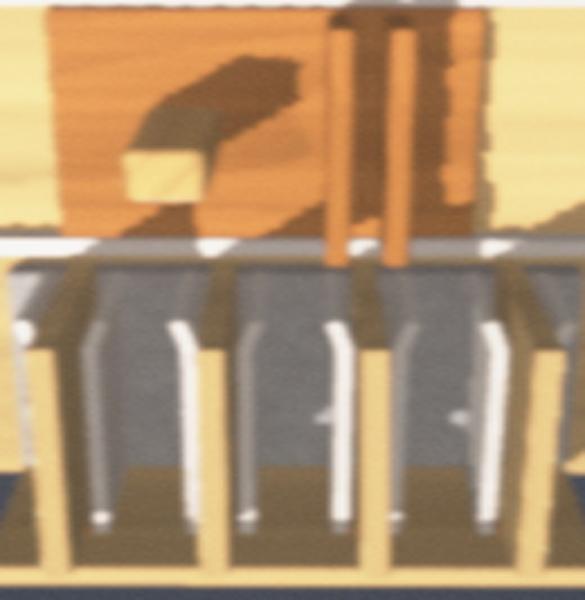

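All four panels are level: the near edges of their tops line up at crop row ≈347, and ours is at x≈375, between its guides. Now I return the sled by its knob.

```bash
python3 - <<'E'
from h import *
import pickle
d=pickle.load(open('w9.pkl','rb'))
k=M(onz(d,(190+164/4.5,150+175/3),.091)); print('knob',k.round(1))
for x in (44,212,374,546): print(M(onz(d,(190+x/4.5,150+348/3),.111 if x!=374 else .1095)).round(1))
arm.grip(.045)
arm.reach(W(k[0],k[1],160),Q)
arm.move_l(W(k[0],k[1],85),.08); arm.wait(.1); print(arm.current_wrist_force())
arm.grip(0,30); arm.wait(.1); p=M(arm.current_ee_pos()); print(arm.current_width(),p.round(1),arm.current_time())
r=arm.move_l(W(p[0]-.3,-142,p[2]),.08,contact_N=25); print(r,M(arm.current_ee_pos()).round(1),arm.current_wrist_force())
if not r:
    r=arm.move_l(W(p[0]-.3,-157,p[2]),.02,contact_N=10); print(r,M(arm.current_ee_pos()).round(1),arm.current_wrist_force(),arm.current_time())
arm.wait(.2); wsnap('w10')
E
```

```text
knob [505.3  53.6  91. ]
[570.1  22.  111. ]
[570.2  65.9 111. ]
[571.2 108.3 109.5]
[570.4 153.2 111. ]
[ 0.29712845 -0.66138685 -0.35900908]
0.021230341826559633 [505.5  53.6  85.4] 24.85
False [ 505.1 -142.4   85.4] [-1.73184826 -2.03694697  4.9453569 ]
True [ 505.2 -149.6   85.4] [1.7413976  7.07761863 6.68432195] 27.9333
```

View pics/w10.png

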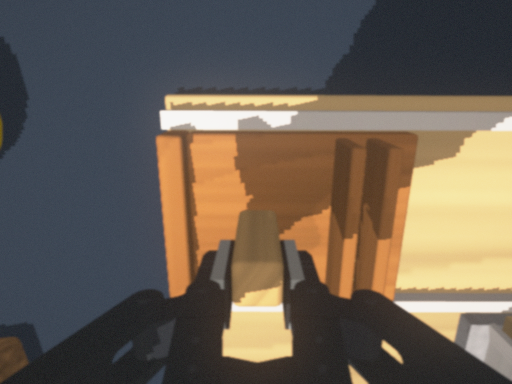

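The sled is against the stop: contact came at -149.6, where I expected about -151, and no gap shows. I'll release, withdraw and take a last look.

```bash
python3 - <<'E'
from h import *
arm.grip(.045); p=arm.current_ee_pos()
arm.move_l(p+[0,0,.1],.12)
arm.grip(.08)
arm.reach(W(440,-15,400),Q); arm.wait(.3)
d=wsnap('w11'); print(arm.current_time(),arm.current_wrist_force())
a=cv2.imread('pics/w11.png');cv2.imwrite('pics/w11b.png',cv2.resize(a[90:330,100:420],None,fx=2.5,fy=2.5,interpolation=cv2.INTER_CUBIC))
E
```

```text
31.3333 [-0.57805867 -0.48067117  0.03530472]
```

View pics/w11b.png

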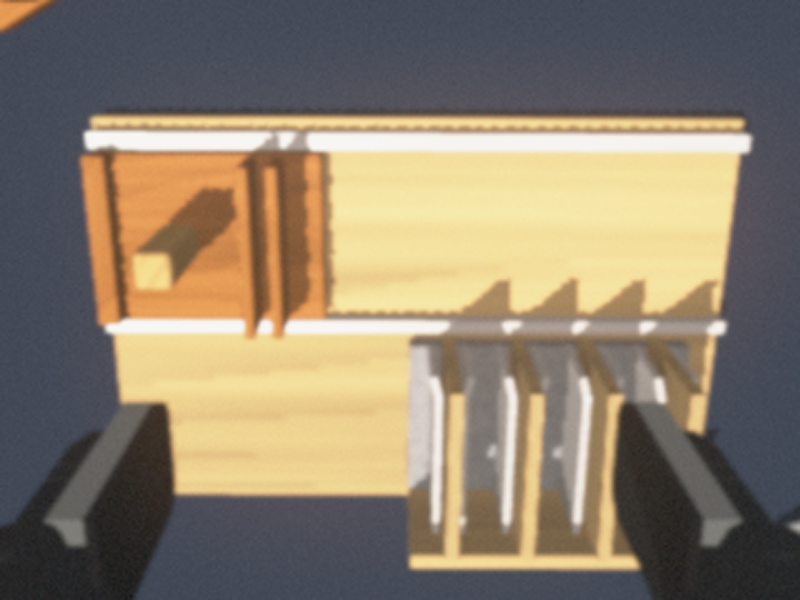

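The picture shows the sled against the stop (no gap at x≈120), four panels level in the rack (front edges at row ≈393) and the gripper clear. I'm handing in.

```bash
python3 -c "
from workcell import arm
arm.sign_off()"
```

```text
the job is handed in; nothing more can be done
```

The panel is home in the empty bay, the sled is back against the stop block, and I handed the job in at about 31 s of the 67 s allowed. No verdict was reported.

**What I did:** I gripped the sled's knob and slid the sled about 148 mm, into line with the empty bay (second from the left, y = 85 mm). I then pushed the panel in with shut fingers above the cheeks until it met the cork. Last, I regripped the knob and ran the sled back to the stop.

**Last checks:**
- **Panel:** its near edge is within about 1 mm of the stored panels' edges. Sideways it was about 0.5 mm from the bay midline in camera measurements.
- **Sled:** it met the stop at -149.6 mm, about 1.5 mm before the expected -151 mm, and no gap shows in the last picture.
- **Gripper:** it is clear of everything.
- **Bystanders:** I did not measure the tape, drill or sanding block again after the start. The arm kept well away from them.

**One disagreement:** on the first descent to the knob, the contact stop triggered about 6 mm early. After opening, the force read about zero at that height, so it was probably a false trigger. I raised 4 mm and regripped without trouble.

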